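# Lock out the isolator and hold the control case open

## Task

The isolator beside the control case is switched off: lock it out by dropping the thick-knobbed lock pin from the rack fully home through the holes of its lever and lug, with the case still shut. Then lift the case's cover by its handle to 60 degrees from shut and keep holding it there for the technician to look inside: the program finishes with the gripper still holding the cover open. Leave everything else on the table and in the rack where it is.

Things in the scene. Friction and masses are not known exactly. Their poses are not given: they have to be found in the camera images.
- pin_grip (a point): Centre of the knob of the lock pin, a loose steel pin (120 g) standing knob up in one of the 3 rack holes. Knob: dark cylinder 24 mm wide, 30 mm tall, the thickest head in the rack. Under it a 14 mm neck, a 22 mm collar whose underside (shoulder) is 29 mm below this point, and a shaft 10 mm thick, 40 mm long with chamfered foot. z axis up along the pin.
- pin_tip (a point): Foot of the lock pin's shaft, on its axis, 69 mm below the knob's centre and 40 mm below the shoulder.
- rack_hole1 (a point): Mouth of the middle hole of the fixed aluminium pin rack (170 x 45 mm, 50 mm tall). Its x axis runs along the row; the other two holes are 55 mm either side. The other things in the rack (T-handled key, slim driver) rise at most 66 mm above it.
- lock_hole (a point): Centre of the 13 mm lock hole in the isolator's flat steel lever, at the lever's top face, 70 mm above the table. Lever 8 mm thick, 2 mm gap, then a fixed lug 8 mm thick with an equal hole; open below. The lug stands off a grey housing 90 x 90 x 60 mm; x axis points to the housing, 35 mm away. Lever pivot 80 mm away, cap 5 mm above the lever.
- lever (a joint): Isolator lever, rad: 0 = off, as at the start: against its stop, holes in line; grows to 1.3 (on) as it turns anticlockwise seen from above. Stiff (about 0.25 N m).
- cover (a joint): Angle of the hinged steel cover of the control case, rad: 0 = shut, level, as at the start; grows as the front edge rises, at most 1.45. Mass 0.5 to 0.9 kg: 2 to 4.5 N at the handle lifts it; it falls shut from every angle when let go.
- cover_bar (a point): Middle of the cover's handle: a round steel bar 12 mm thick, 110 mm long, parallel to the hinge and 225 mm from it, on two 12 mm rods at its ends in the plane of the cover, 40 mm in front of the cover's front edge; 97 mm above the table when shut, with nothing below it.
- cover_hinge (a point): Middle of the hinge line, on the far rim of the fixed grey control case (180 mm deep, 220 mm wide, 94 mm tall). The handle bar moves on a circle of 225 mm about it. z axis up; x axis level, square to the hinge line, from handle to hinge; y axis along the hinge line.
- mug: Bystander, to be left alone: white mug, 80 mm wide, 90 mm tall; origin under its centre.
- bottle: Bystander, to be left alone: green glass bottle, 60 mm wide, 200 mm tall; origin under its centre.
- tape: Bystander, to be left alone: grey ring of 90 mm, 25 mm tall, lying flat; origin under its centre.
- wrench: Bystander, to be left alone: steel wrench lying flat.
- screwdriver: Bystander, to be left alone: screwdriver lying flat.
- gripper_finger: Bystander, to be left alone: aluminium block 30 x 70 x 20 mm; origin under its centre.
- t_key: Bystander, to be left alone: T-handled key standing in the rack: 10 mm cross bar, 42 mm long, 38 mm above the rack top; origin on its axis 40 mm below the rack top.
- driver: Bystander, to be left alone: driver with a slim black 15 mm handle standing in the rack, 66 mm above the rack top; origin on its axis 40 mm below the rack top.
Not all that is in view belongs to the job. What is shaped like the part that bears pin_grip but green or orange is not meant.

How it is judged:
By the outcome, as a careful person would: the job done as asked, in the order asked, and still so for the second after the job is handed in, while the arm keeps its last pose, push and grip.
It also fails if it takes over 58 s, if anything falls off the work surface, if the arm or the gripper's body presses on something with over 40 N, if the wrist force passes 120 N, or if a joint passes its speed limit or range.

## Robot

A 6-joint arm with a two-finger parallel gripper is mounted at the origin on the work surface. World frame = base frame: x ahead of the robot, y to its left, z up, the work surface at z = 0. Lengths are in m, angles in rad, forces in N, time in s.
With the tool pointing down it reaches from about 0.4 to 0.825 m from the base axis. Payload 7 kg.
Tool frame: the origin (TCP) lies midway between the tips of the shut fingers; the grasp point (between the pads) lies 19 mm behind it; z points along the fingers, y is the line along which they close (so a half turn about z gives the same grasp; the last joint's range is limited). The gripper opens to 88 mm and grips with 3 to 60 N. Pads are 19 mm wide; open, the fingers measure 130 mm over their backs; the gripper's body (78 mm by 193 mm) begins 47 mm behind the grasp point.
Start: joints at [-0.965, 0.359, 0.012, 0, -1.224, -0.288], TCP at [0.211, -0.641, 0.227] pointing down, gripper open.
Joint ranges: [-3.07, 3.07], [-1.43, 2.12], [-1.02, 1.25], [-3.03, 1.67], [-3.05, -0], [-3.03, 3.03]. Speed limits (rad/s): [2.39, 2.39, 3.01, 3.14, 3.14, 3.14].

## Interface

Orientations are given as [roll, pitch, yaw] about the fixed x, y, z axes, in that order (R = Rz(yaw) Ry(pitch) Rx(roll)).
In Python, from station import get_state, grab_frame, calibration, job_done, boxes_of, regions_of, spot_point gives the robot as it stands. The module is installed in compiled form; this text tells all that it offers.
- The arm moves only by the tool arm_command, never from a script. Its argument "commands" is a list of rows, each an object of numbers: "tx", "ty", "tz": the shift along the tool's x, y, z each as a share of 25 cm, from -1 to 1; "twist": the turn about the tool's z as a share of 180 degrees, from -1 to 1. A call has exactly 8 rows; each row is the pose to reach, as a shift and turn from the pose commanded when the call began, along the tool's axes at that moment, turning the shorter way round; what a row does not reach only later rows make up. A row lasts 1/12 s, in which the tool goes at most 41.7 mm and 7.16 degrees, less where a joint would pass 70% of its speed; a pose out of reach is approached as far as the arm can. A call with a number of a shift or a turn outside -1 to 1 is refused whole. A call with a gripper value outside its range is refused whole. "claw" is the opening, from 0 (shut) to 1 (fully open), set as the call begins (left out, the last holds). The fingers move at their own pace and stop on an object; "grip_force" is the grip in N (left out, the last holds). Time passes only in rows, so rows that repeat a pose let the fingers close, or fill a call up. It gives the time, the measured TCP pose, the force, the opening and the grip force at its end, in the units of the state.
- get_state(): the state, without advancing time (a new reading comes with each control period).
- grab_frame(name): name is "side" or "top"; returns the picture (420x560x3 uint8, red, green, blue); there is no depth.
- calibration(name): a dict with "camera_matrix" (3x3 intrinsics, pixels), "extrinsics" (4x4, takes a point from camera to world coordinates). Camera axes: x right, y down, z forward; pixel columns grow to the right and rows downward; lengths in m; the calibration is good to about 2 mm. A picture is of the moment at which its call begins. calibration takes no time and is no camera call.
- job_done(): hands the job in; it is judged then, once.
Trained networks look in the newest picture that a camera, given by its name, has taken for a name from the list of things; names that differ only in an ending like _2 or _b are one class to them, and where a whole thing is asked for, a point or a joint stands for the part that bears it (a point fixed in the world has none). Each returns a list of dicts, best first, with "score" (0 to 1); they miss things now and then, are a little off and sometimes report something else, mostly with a low value. They report only what shows in the picture. A call takes as long as a camera call. They do not tell look-alikes from the thing itself.
- boxes_of(query, camera): "rect" ([left, top, right, bottom] in pixels, round what is visible of it).
- regions_of(query, camera): "region" (420x560 bool, what is visible of it) and "rect" ([left, top, right, bottom] in pixels, round what is visible of it).
- spot_point(query, camera): "uv" ([column, row] in pixels: a listed point, or the origin of a listed thing).
The state is a dict: "t": time; "q": joint angles; "qd": joint speeds; "joint_efforts": joint torques, N m; "eef_pos": TCP position; "ee_rot": TCP orientation; "force": force on the tool from outside, world axes, zero at the start; "moment": the same for the moment, N m; "width": finger opening in m; "gripper_force": force on a finger pad.
Only numpy, scipy, OpenCV 4.12 (cv2) and the standard library are available. Lean on these libraries where they do the work, as an engineer would, in place of code of your own. Each camera call takes 0.05 s, during which the arm holds its last target. There are 200 camera calls.

## Working session

There is one attempt and no reset: what is moved stays moved. The work goes in short steps, Python scripts to look and compute and a tool call to move; the robot and the scene stay as the last step left them, time stands still between calls to the robot, and variables do not carry over. Pictures are saved under pics/ and viewed, at most 11 in all, crops included, and the job is handed in when it is done.

Besides the shell and the picture viewer there is one more tool, called by a JSON object that holds its "fn" and its "kwargs", one argument or row to a line. arm_command: Moves the arm, as the interface text tells. Shift numbers are shares of 25 cm and turn numbers shares of 180 degrees, none past 1 either way. Its arguments: {"type":"object","properties":{"commands":{"type":"array"},"claw":{"type":"number"},"grip_force":{"type":"number"}},"required":["commands"]}

```bash
mkdir -p pics; cat > h.py <<'E'
import numpy as np, cv2
from station import *
def cal(c):
    k=calibration(c); return np.array(k["camera_matrix"]),np.array(k["extrinsics"])
def ray(c,uv):
    K,E=cal(c); d=E[:3,:3]@np.linalg.solve(K,[uv[0],uv[1],1]); return E[:3,3],d
def atz(c,uv,z):
    o,d=ray(c,uv); return o+d*(z-o[2])/d[2]
def tri(u1,u2):
    o,d=ray("top",u1);p,e=ray("side",u2);d/=np.linalg.norm(d);e/=np.linalg.norm(e)
    s=np.linalg.lstsq(np.c_[d,-e],p-o,rcond=None)[0];a=o+s[0]*d;b=p+s[1]*e
    return (a+b)/2,np.linalg.norm(a-b)
def proj(c,P):
    K,E=cal(c); q=K@(np.linalg.inv(E)@np.r_[P,1])[:3]; return q[:2]/q[2]
def save(c,n,rect=None,s=1):
    im=grab_frame(c)
    if rect: im=im[rect[1]:rect[3],rect[0]:rect[2]]
    im=cv2.resize(im,None,fx=s,fy=s,interpolation=cv2.INTER_CUBIC); cv2.imwrite(f"pics/{n}.png",im[:,:,::-1])
E
python3 - <<'E'
from h import *
np.set_printoptions(precision=4,suppress=True)
save("top","top1",None,1.4);save("side","side1",None,1.4)
for c in("top","side"):
    K,E=cal(c);print(c,K[0,0],E[:3,3],E[:3,2])
for n in["pin_grip","pin_tip","rack_hole1","lock_hole","cover_bar","cover_hinge","t_key","driver"]:
    r={c:spot_point(n,c)[:3] for c in("top","side")}
    for c in r: print(n,c,[(np.round(x["uv"],1).tolist(),round(x["score"],2)) for x in r[c]])
    if r["top"] and r["side"]: print("   ",tri(r["top"][0]["uv"],r["side"][0]["uv"]))
s=get_state();print(s["t"],s["eef_pos"],s["ee_rot"],s["width"])
E
```

```text
top 518.754001563433 [0.4003 0.0445 1.5865] [ 0.1086 -0.0173 -0.9939]
side 410.8883849707388 [ 0.5131 -0.6721  0.8157] [ 0.0447  0.7102 -0.7026]
pin_grip top [([426.8, 185.1], 0.64), ([428.1, 247.4], 0.61), ([397.3, 211.7], 0.57)]
pin_grip side [([242.9, 401.4], 0.86), ([346.6, 398.0], 0.72), ([284.1, 402.8], 0.71)]
    (array([ 0.5491, -0.3985,  0.164 ]), np.float64(0.1687607981139392))
pin_tip top [([419.8, 244.5], 0.64), ([420.1, 219.1], 0.6), ([420.3, 185.3], 0.6)]
pin_tip side [([248.6, 415.8], 0.73), ([341.4, 410.5], 0.62), ([288.1, 419.0], 0.49)]
    (array([ 0.4706, -0.3952,  0.0079]), np.float64(0.0003464119019937063))
rack_hole1 top [([397.1, 213.2], 0.7), ([397.8, 228.3], 0.69)]
rack_hole1 side [([302.2, 358.9], 0.62), ([236.3, 253.5], 0.22)]
    (array([ 0.5672, -0.314 ,  0.0583]), np.float64(0.014132043602338659))
lock_hole top [([346.4, 227.1], 0.58)]
lock_hole side [([270.5, 288.3], 0.84)]
    (array([ 0.5156, -0.1609,  0.0749]), np.float64(0.00273064253479369))
cover_bar top [([222.6, 232.0], 0.94)]
cover_bar side [([264.1, 174.5], 0.77)]
    (array([0.4995, 0.1987, 0.093 ]), np.float64(0.016445323601767998))
cover_hinge top [([207.9, 152.7], 0.74), ([363.7, 176.9], 0.51)]
cover_hinge side [([341.8, 163.8], 0.62), ([212.2, 327.0], 0.45)]
    (array([0.7272, 0.2494, 0.0856]), np.float64(0.00652724642339795))
t_key top [([399.6, 231.3], 0.39)]
t_key side [([273.3, 376.9], 0.8)]
    (array([ 0.5136, -0.3301,  0.02  ]), np.float64(0.00912916606914206))
driver top [([391.5, 194.5], 0.47)]
driver side [([324.4, 360.1], 0.48)]
    (array([ 0.6203, -0.3041,  0.0292]), np.float64(0.0007268159221482279))
0.9 [ 0.2109 -0.6412  0.2266] [ 3.1416  0.     -2.8238] 0.08767663284628319
```

View pics/top1.png

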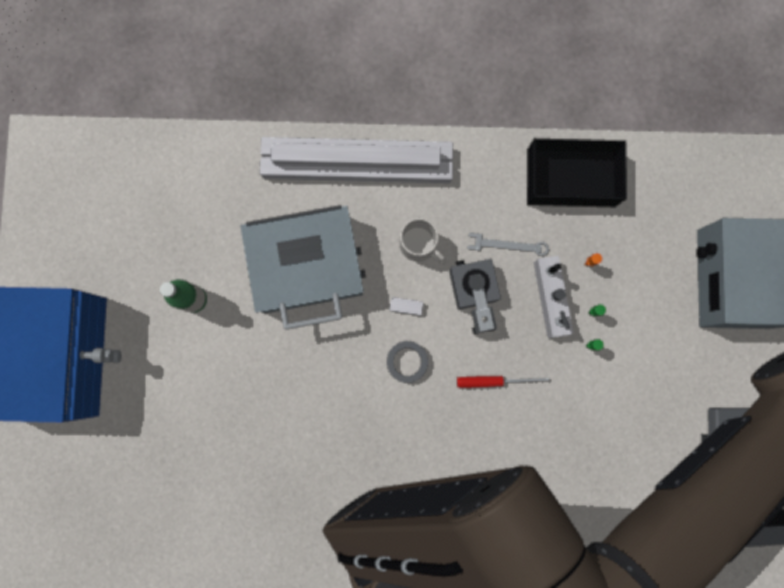

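View pics/side1.png

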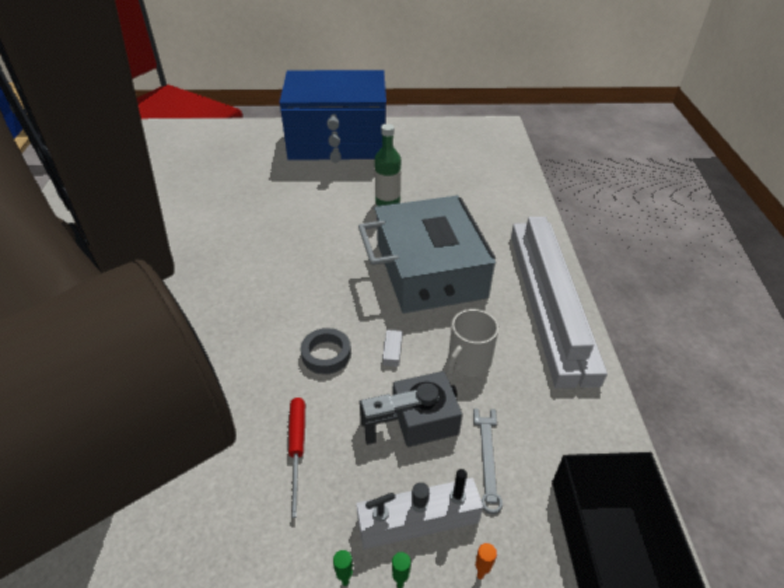

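Side view (pixels of the 560x420 frame): in the rack stand the T-key (272,360), a thick dark knob (300,353) and the slim black driver (329,345). The green (245,402), (286,403) and orange (347,398) pieces beside the rack are look-alikes. Only the thick dark knob in the middle hole fits, so I'll check it in one close crop.

```bash
cat > c.py <<'E'
from h import *
def crop(c,r,s):
    im=grab_frame(c)[r[1]:r[3],r[0]:r[2]]; return cv2.resize(im,None,fx=s,fy=s,interpolation=cv2.INTER_CUBIC)
def four(n,rs):
    t=[cv2.resize(crop(c,r,4),(400,300)) for c,r in rs]
    cv2.imwrite(f"pics/{n}.png",np.vstack([np.hstack(t[:2]),np.hstack(t[2:])])[:,:,::-1])
E
python3 - <<'E'
from c import *
np.set_printoptions(precision=4,suppress=True)
four("crop1",[("side",(250,322,350,397)),("side",(245,260,345,335)),("top",(370,177,430,222)),("top",(315,180,375,225))])
for c in("top","side"):
  for n in["pin_grip","lever","cover_bar","t_key","driver"]:
    print(c,n,[(np.round(x["rect"],1).tolist(),round(x["score"],2)) for x in boxes_of(n,c)[:4]])
E
```

```text
top pin_grip [([418.5, 220.7, 430.9, 224.6], 0.48), ([418.2, 244.1, 432.8, 251.6], 0.46)]
top lever [([336.0, 194.5, 351.6, 238.9], 0.84), ([397.1, 219.7, 408.2, 234.9], 0.61), ([321.7, 185.4, 358.7, 237.8], 0.35)]
top cover_bar [([174.0, 147.2, 260.0, 236.9], 0.71)]
top t_key [([394.4, 225.1, 407.4, 235.4], 0.5)]
top driver [([337.5, 169.8, 389.7, 181.8], 0.5)]
side pin_grip [([282.2, 394.4, 295.1, 418.5], 0.85), ([292.2, 343.3, 307.1, 364.3], 0.82), ([238.6, 393.7, 249.7, 418.6], 0.66), ([338.3, 387.6, 353.3, 413.7], 0.53)]
side lever [([258.4, 272.3, 314.4, 297.9], 0.8)]
side cover_bar [([258.0, 140.5, 353.2, 198.5], 0.88)]
side t_key [([261.8, 352.4, 285.0, 375.1], 0.78)]
side driver [([323.6, 334.5, 333.6, 358.2], 0.74)]
```

View pics/crop1.png

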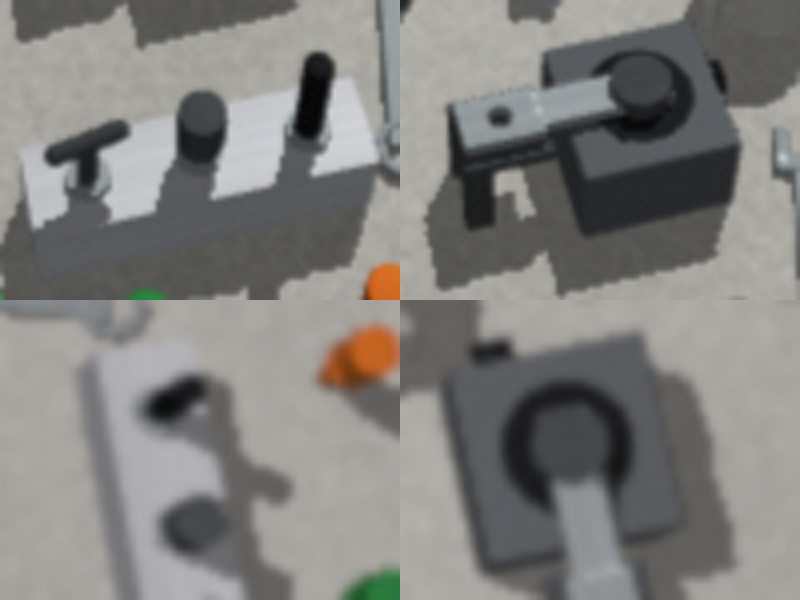

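The crop confirms it: the thick dark knob in the middle hole is the lock pin at side (300,354). T-key is on its left and the slim driver on its right. The lock hole shows at side (269.6,288.9).

```bash
python3 - <<'E'
from h import *
np.set_printoptions(precision=4,suppress=True)
f=lambda x,y:(250+(x+.5)/4-.5,322+(y+.5)/4-.5)
g=lambda x,y:(370+(x+.5)/6.667-.5,177+(y-300+.5)/6.667-.5)
print("knob side",atz("side",f(201,130),.082),"top",atz("top",g(195,523),.084), tri(g(195,523),f(201,129)))
a,b=[atz("side",f(*p),.05) for p in((20,155),(350,80))];print("rack back edge",a,b,np.degrees(np.arctan2(*(b-a)[1::-1])),np.linalg.norm(b-a))
a,b=[atz("side",f(*p),.05) for p in((87,182),(305,133))];print("bases",a,b,np.degrees(np.arctan2(*(b-a)[1::-1])),np.linalg.norm(b-a),(a+b)/2)
h=(269.6,288.9);print("lock side",atz("side",h,.07),"lock net top",atz("top",(346.4,227.1),.07))
h2=(245+(640-400+.5)/4-.5,260+(83+.5)/4-.5);p=atz("side",h2,.075);print("cap",p,np.linalg.norm((p-atz("side",h,.07))[:2]))
# cover: corners from the top picture (scaled 1.4)
for n,p in dict(barL=(285,327),barR=(340,318)).items(): print(n,atz("top",np.array(p)/1.4,.097))
for n,p in dict(barA=(362,226),barB=(374,261)).items(): print(n,atz("side",np.array(p)/1.4,.097))
for n,p in dict(hl=(242,223),hr=(347,207),fl=(258,311),fr=(362,295)).items(): print(n,atz("top",np.array(p)/1.4,.097))
for c,q in(("top",(207.9,152.7)),("side",(341.8,163.8))): print("hinge",atz(c,q,.097))
for c,q in(("top",(222.6,232.)),("side",(264.1,174.5))): print("bar",atz(c,q,.097))
s=get_state();print(s["t"],s["force"])
E
```

```text
knob side [ 0.5688 -0.3152  0.082 ] top [ 0.5669 -0.3132  0.084 ] (array([ 0.5681, -0.314 ,  0.0804]), np.float64(0.0016159105403592716))
rack back edge [ 0.4828 -0.3088  0.05  ] [ 0.6479 -0.2764  0.05  ] 11.102150264882198 0.1682871400948291
bases [ 0.5148 -0.3235  0.05  ] [ 0.622  -0.3033  0.05  ] 10.694659020004801 0.10909099197994317 [ 0.5684 -0.3134  0.05  ]
lock side [ 0.515  -0.1589  0.07  ] lock net top [ 0.5146 -0.1617  0.07  ]
cap [ 0.5921 -0.1429  0.075 ] 0.07867857114603254
barL [0.4854 0.2519 0.097 ]
barR [0.5062 0.1401 0.097 ]
barA [0.4928 0.2531 0.097 ]
barB [0.5152 0.1455 0.097 ]
hl [0.6995 0.3489 0.097 ]
hr [0.7385 0.1321 0.097 ]
fl [0.517  0.3083 0.097 ]
fr [0.5546 0.0962 0.097 ]
hinge [0.7214 0.248  0.097 ]
hinge [0.7271 0.2356 0.097 ]
bar [0.491  0.1977 0.097 ]
bar [0.5077 0.195  0.097 ]
1.6 [0.3759 0.6661 0.2395]
```

```bash
cat > m.py <<'E'
import sys; from h import *
# m.py x y z yawdeg : move shares from the present pose
def mv(x,y,z,yaw):
    s=get_state();p=np.array(s["eef_pos"]);w=s["ee_rot"][2]
    d=np.array([x,y,z])-p;tw=-((yaw-np.degrees(w)+180)%360-180)/180
    print("t",round(s["t"],2),"pos",p.round(4),"yaw",round(np.degrees(w),2),"f",np.round(s["force"],1))
    print("tx %.4f ty %.4f tz %.4f twist %.4f"%((np.cos(w)*d[0]+np.sin(w)*d[1])*4,(np.sin(w)*d[0]-np.cos(w)*d[1])*4,-d[2]*4,tw))
if __name__=="__main__": mv(*map(float,sys.argv[1:]))
E
python3 m.py .5685 -.314 .2 -169
```

```text
t 1.6 pos [ 0.2109 -0.6412  0.2266] yaw -161.79 f [0.4 0.7 0.2]
tx -1.7677 ty 0.7962 tz 0.1062 twist 0.0400
```

{"fn": "arm_command", "kwargs": {
  "commands": [
    {"tx": -1,"ty": 0.45,"twist": 0.04},
    {"tx": -1,"ty": 0.45,"twist": 0.04},
    {"tx": -1,"ty": 0.45,"twist": 0.04},
    {"tx": -1,"ty": 0.45,"twist": 0.04},
    {"tx": -1,"ty": 0.45,"twist": 0.04},
    {"tx": -1,"ty": 0.45,"twist": 0.04},
    {"tx": -1,"ty": 0.45,"twist": 0.04},
    {"tx": -1,"ty": 0.45,"twist": 0.04}
  ],
  "claw": 1
}}

```text
invalid input
```

```bash
python3 m.py .5685 -.314 .17 -169
```

```text
t 1.6 pos [ 0.2109 -0.6412  0.2266] yaw -161.79 f [0.4 0.7 0.2]
tx -1.7677 ty 0.7962 tz 0.2262 twist 0.0400
```

{"fn": "arm_command", "kwargs": {
  "commands": [
    {"tx": -1,"ty": 0.45,"tz": 0,"twist": 0.04},
    {"tx": -1,"ty": 0.45,"tz": 0,"twist": 0.04},
    {"tx": -1,"ty": 0.45,"tz": 0,"twist": 0.04},
    {"tx": -1,"ty": 0.45,"tz": 0,"twist": 0.04},
    {"tx": -1,"ty": 0.45,"tz": 0,"twist": 0.04},
    {"tx": -1,"ty": 0.45,"tz": 0,"twist": 0.04},
    {"tx": -1,"ty": 0.45,"tz": 0,"twist": 0.04},
    {"tx": -1,"ty": 0.45,"tz": 0,"twist": 0.04}
  ],
  "claw": 1
}}

```text
t: 2.27
eef_pos: [0.4167, -0.4532, 0.2268]
ee_rot: [-3.141, 0.001, -2.945]
force: [-0.2, -0.8, 0.4]
width: 0.0876
gripper_force: 0.0
```

```bash
python3 m.py .5685 -.314 .17 -169
```

```text
t 2.27 pos [ 0.4167 -0.4532  0.2268] yaw -168.75 f [-0.2 -0.8  0.4]
tx -0.7041 ty 0.4277 tz 0.2271 twist 0.0014
```

{"fn": "arm_command", "kwargs": {
  "commands": [
    {"tx": -0.704,"ty": 0.428,"tz": 0.2,"twist": 0.001},
    {"tx": -0.704,"ty": 0.428,"tz": 0.2,"twist": 0.001},
    {"tx": -0.704,"ty": 0.428,"tz": 0.2,"twist": 0.001},
    {"tx": -0.704,"ty": 0.428,"tz": 0.2,"twist": 0.001},
    {"tx": -0.704,"ty": 0.428,"tz": 0.2,"twist": 0.001},
    {"tx": -0.704,"ty": 0.428,"tz": 0.2,"twist": 0.001},
    {"tx": -0.704,"ty": 0.428,"tz": 0.2,"twist": 0.001},
    {"tx": -0.704,"ty": 0.428,"tz": 0.2,"twist": 0.001}
  ],
  "claw": 1
}}

```text
t: 2.93
eef_pos: [0.5655, -0.3175, 0.1763]
ee_rot: [3.141, -0.001, -2.952]
force: [-0.9, 0.3, 0.0]
width: 0.0879
gripper_force: 0.0
```

```bash
python3 m.py .5685 -.314 .062 -169; python3 -c "
from c import *
four('crop2',[('side',(250,302,350,377)),('side',(230,260,380,372)),('top',(360,170,440,230)),('top',(315,180,375,225))])"
```

```text
t 2.93 pos [ 0.5655 -0.3175  0.1763] yaw -169.11 f [-0.9  0.3  0. ]
tx -0.0145 ty 0.0113 tz 0.4573 twist -0.0006
```

View pics/crop2.png

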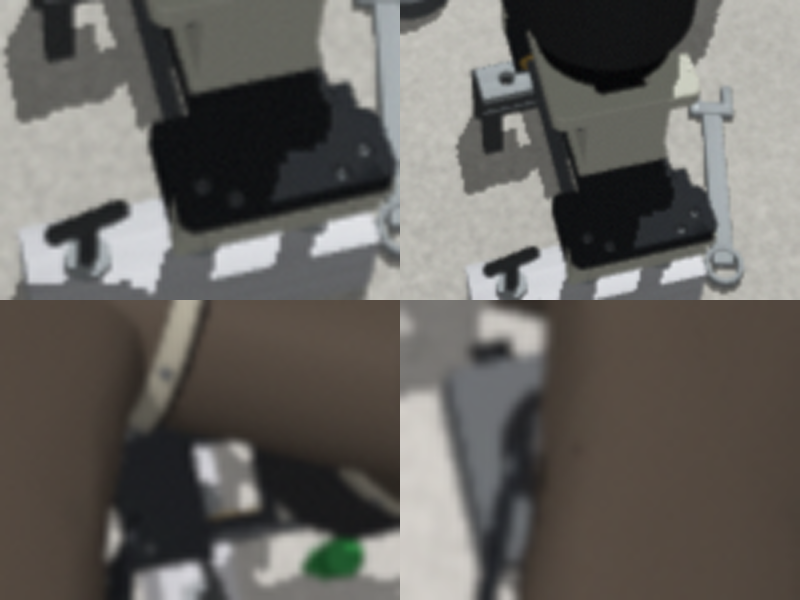

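{"fn": "arm_command", "kwargs": {
  "commands": [
    {"tx": -0.014,"ty": 0.011,"tz": 0.1,"twist": 0},
    {"tx": -0.014,"ty": 0.011,"tz": 0.2,"twist": 0},
    {"tx": -0.014,"ty": 0.011,"tz": 0.3,"twist": 0},
    {"tx": -0.014,"ty": 0.011,"tz": 0.36,"twist": 0},
    {"tx": -0.014,"ty": 0.011,"tz": 0.41,"twist": 0},
    {"tx": -0.014,"ty": 0.011,"tz": 0.44,"twist": 0},
    {"tx": -0.014,"ty": 0.011,"tz": 0.46,"twist": 0},
    {"tx": -0.014,"ty": 0.011,"tz": 0.46,"twist": 0}
  ],
  "claw": 1
}}

```text
t: 3.8
eef_pos: [0.5678, -0.3147, 0.061]
ee_rot: [3.141, -0.001, -2.954]
force: [-0.8, -0.1, 0.7]
width: 0.0875
gripper_force: 0.0
```

{"fn": "arm_command", "kwargs": {
  "commands": [
    {"tx": 0,"ty": 0,"tz": 0,"twist": 0},
    {"tx": 0,"ty": 0,"tz": 0,"twist": 0},
    {"tx": 0,"ty": 0,"tz": 0,"twist": 0},
    {"tx": 0,"ty": 0,"tz": 0,"twist": 0},
    {"tx": 0,"ty": 0,"tz": 0,"twist": 0},
    {"tx": 0,"ty": 0,"tz": 0,"twist": 0},
    {"tx": 0,"ty": 0,"tz": 0,"twist": 0},
    {"tx": 0,"ty": 0,"tz": 0,"twist": 0}
  ],
  "claw": 0.15,
  "grip_force": 15
}}

```text
t: 4.47
eef_pos: [0.5685, -0.3142, 0.0616]
ee_rot: [-3.142, 0.0, -2.953]
force: [-0.3, -1.1, 0.9]
width: 0.04
gripper_force: 0.0
```

```bash
python3 -c "
from h import *
s=get_state()
for k in s: print(k,np.round(s[k],4))"
```

```text
t 4.4667
q [-0.2051  0.4581 -0.2422 -0.     -0.8705 -1.1766]
qd [-0.0008  0.0019 -0.      0.0007  0.0008 -0.0004]
joint_efforts [-4.00000e-04 -6.02739e+01  2.37974e+01  5.68080e+00 -5.96000e-02
 -1.00000e-04]
eef_pos [ 0.5685 -0.3142  0.0616]
ee_rot [-3.1416  0.     -2.9525]
force [-0.2935 -1.0677  0.8694]
moment [ 0.0011 -0.0504 -0.0001]
gripper_force 0.0
width 0.04
```

{"fn": "arm_command", "kwargs": {
  "commands": [
    {"tx": 0,"ty": 0,"tz": 0,"twist": 0},
    {"tx": 0,"ty": 0,"tz": 0,"twist": 0},
    {"tx": 0,"ty": 0,"tz": 0,"twist": 0},
    {"tx": 0,"ty": 0,"tz": 0,"twist": 0},
    {"tx": 0,"ty": 0,"tz": 0,"twist": 0},
    {"tx": 0,"ty": 0,"tz": 0,"twist": 0},
    {"tx": 0,"ty": 0,"tz": 0,"twist": 0},
    {"tx": 0,"ty": 0,"tz": 0,"twist": 0}
  ],
  "claw": 0,
  "grip_force": 25
}}

```text
t: 5.13
eef_pos: [0.5684, -0.3141, 0.0615]
ee_rot: [3.141, -0.0, -2.953]
force: [0.0, 1.9, -0.2]
width: 0.0236
gripper_force: 25.0
```

{"fn": "arm_command", "kwargs": {
  "commands": [
    {"tx": 0,"ty": 0,"tz": -0.06,"twist": 0},
    {"tx": 0,"ty": 0,"tz": -0.14,"twist": 0},
    {"tx": 0,"ty": 0,"tz": -0.22,"twist": 0},
    {"tx": 0,"ty": 0,"tz": -0.3,"twist": 0},
    {"tx": 0,"ty": 0,"tz": -0.37,"twist": 0},
    {"tx": 0,"ty": 0,"tz": -0.4,"twist": 0},
    {"tx": 0,"ty": 0,"tz": -0.4,"twist": 0},
    {"tx": 0,"ty": 0,"tz": -0.4,"twist": 0}
  ],
  "claw": 0
}}

```text
t: 5.8
eef_pos: [0.5682, -0.314, 0.161]
ee_rot: [3.141, 0.0, -2.953]
force: [0.9, 0.2, -2.8]
width: 0.0235
gripper_force: 25.0
```

```bash
python3 m.py .515 -.160 .150 -169
```

```text
t 5.8 pos [ 0.5682 -0.314   0.161 ] yaw -169.19 f [ 0.9  0.2 -2.8]
tx 0.0936 ty 0.6452 tz 0.0441 twist -0.0010
```

{"fn": "arm_command", "kwargs": {
  "commands": [
    {"tx": 0.02,"ty": 0.1,"tz": 0,"twist": 0},
    {"tx": 0.04,"ty": 0.23,"tz": 0,"twist": 0},
    {"tx": 0.06,"ty": 0.36,"tz": 0,"twist": 0},
    {"tx": 0.08,"ty": 0.49,"tz": 0,"twist": 0},
    {"tx": 0.09,"ty": 0.59,"tz": 0.02,"twist": 0},
    {"tx": 0.094,"ty": 0.645,"tz": 0.04,"twist": 0},
    {"tx": 0.094,"ty": 0.645,"tz": 0.044,"twist": 0},
    {"tx": 0.094,"ty": 0.645,"tz": 0.044,"twist": 0}
  ],
  "claw": 0
}}

```text
t: 6.47
eef_pos: [0.5142, -0.1596, 0.1492]
ee_rot: [3.141, -0.002, -2.951]
force: [0.2, -0.4, -0.6]
width: 0.0236
gripper_force: 25.0
```

```bash
python3 m.py .515 -.160 .140 -169; python3 - <<'E'
from h import *
save("side","s3",(235,240,335,315),8)
p=np.array(get_state()["eef_pos"])
for dz in (.019,-.01,-.05): print(dz,proj("side",p+[0,0,dz]))
for n in("pin_tip","lock_hole"): print(n,[(np.round(x["uv"],1).tolist(),round(x["score"],2)) for x in spot_point(n,"side")[:3]])
E
```

```text
t 6.47 pos [ 0.5142 -0.1596  0.1492] yaw -169.08 f [ 0.2 -0.4 -0.6]
tx -0.0027 ty -0.0021 tz 0.0370 twist -0.0004
0.019 [268.90479365 260.89283561]
-0.01 [269.08838389 269.77324615]
-0.05 [269.3274457 281.3368625]
pin_tip [([286.5, 417.1], 0.77), ([341.6, 411.6], 0.65), ([246.4, 414.6], 0.57)]
lock_hole [([268.5, 289.9], 0.86)]
```

View pics/s3.png

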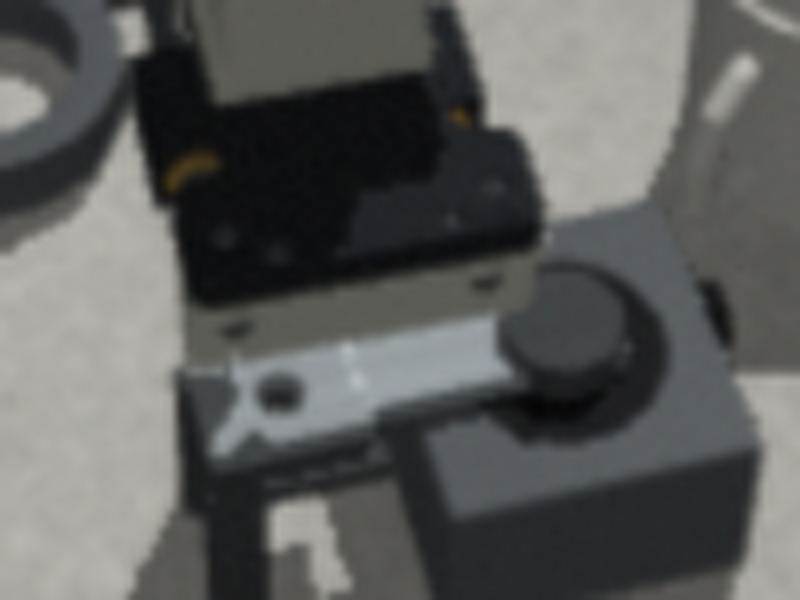

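The gripper's body (foreground, rows 250–283) hides the pin; the lock hole shows at about (269.5,289). A quarter turn puts the body's narrow side toward the camera, and the cover needs that turn anyway.

{"fn": "arm_command", "kwargs": {
  "commands": [
    {"tx": 0,"ty": 0,"tz": 0,"twist": -0.5},
    {"tx": 0,"ty": 0,"tz": 0,"twist": -0.5},
    {"tx": 0,"ty": 0,"tz": 0,"twist": -0.5},
    {"tx": 0,"ty": 0,"tz": 0,"twist": -0.5},
    {"tx": 0,"ty": 0,"tz": 0,"twist": -0.5},
    {"tx": 0,"ty": 0,"tz": 0,"twist": -0.5},
    {"tx": 0,"ty": 0,"tz": 0,"twist": -0.5},
    {"tx": 0,"ty": 0,"tz": 0,"twist": -0.5}
  ],
  "claw": 0
}}

```text
t: 7.28
eef_pos: [0.5152, -0.1612, 0.1503]
ee_rot: [3.141, -0.0, -1.948]
force: [-0.3, -0.3, -1.0]
width: 0.0236
gripper_force: 25.0
```

```bash
python3 m.py .515 -.160 .1415 -79
```

```text
t 7.28 pos [ 0.5152 -0.1612  0.1503] yaw -111.6 f [-0.3 -0.3 -1. ]
tx -0.0043 ty 0.0027 tz 0.0352 twist -0.1811
```

{"fn": "arm_command", "kwargs": {
  "commands": [
    {"tx": 0,"ty": 0,"tz": 0.03,"twist": -0.18},
    {"tx": 0,"ty": 0,"tz": 0.03,"twist": -0.18},
    {"tx": 0,"ty": 0,"tz": 0.03,"twist": -0.18},
    {"tx": 0,"ty": 0,"tz": 0.03,"twist": -0.18},
    {"tx": 0,"ty": 0,"tz": 0.03,"twist": -0.18},
    {"tx": 0,"ty": 0,"tz": 0.03,"twist": -0.18},
    {"tx": 0,"ty": 0,"tz": 0.03,"twist": -0.18},
    {"tx": 0,"ty": 0,"tz": 0.03,"twist": -0.18}
  ],
  "claw": 0
}}

```text
t: 7.95
eef_pos: [0.5151, -0.1607, 0.1429]
ee_rot: [3.141, 0.0, -1.39]
force: [-0.7, -0.5, -1.4]
width: 0.023
gripper_force: 25.0
```

```bash
python3 m.py .515 -.160 .140 -79; python3 - <<'E'
from h import *
save("side","s4",(235,240,335,315),8)
p=np.array(get_state()["eef_pos"])
for dz in (.0175,-.0115,-.0515): print(dz,proj("side",p+[0,0,dz]))
for n in("pin_tip","lock_hole"): print(n,[(np.round(x["uv"],1).tolist(),round(x["score"],2)) for x in spot_point(n,"side")[:4]])
E
```

```text
t 7.95 pos [ 0.5151 -0.1607  0.1429] yaw -79.67 f [-0.7 -0.5 -1.4]
tx -0.0030 ty -0.0000 tz 0.0116 twist -0.0037
0.0175 [269.11997258 263.59667855]
-0.0115 [269.29716581 272.35365423]
-0.0515 [269.52798443 283.76082289]
pin_tip [([338.6, 407.5], 0.7), ([247.3, 416.7], 0.58), ([289.9, 418.1], 0.53), ([270.7, 283.5], 0.46)]
lock_hole []
```

View pics/s4.png

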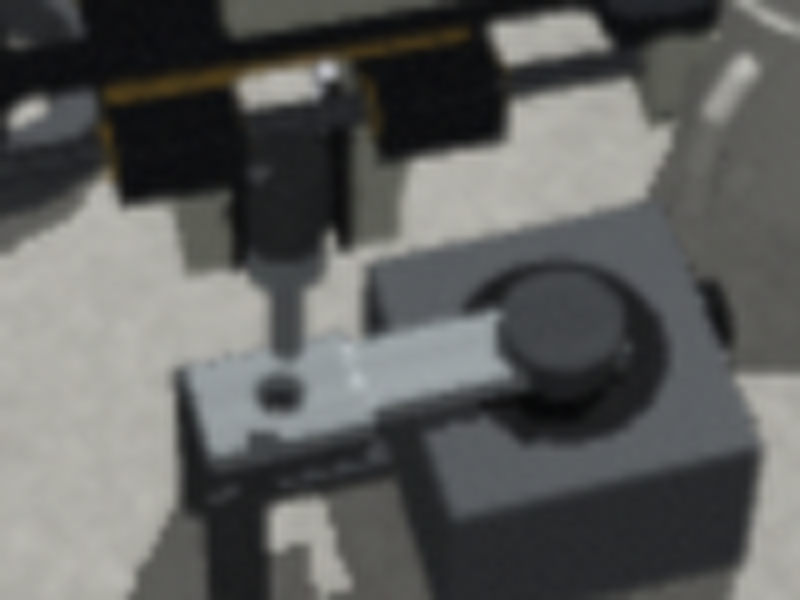

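The pin hangs straight: shaft axis at about (270.4, foot 283.3), lock hole at (269.6,288.7). I'll measure both to sub-pixel.

```bash
cat > meas.py <<'E'
from h import *
def meas():
    im=np.mean([grab_frame("side").astype(float) for _ in range(3)],0).mean(2)
    return im
if __name__=="__main__":
    np.set_printoptions(precision=1,suppress=True,linewidth=160)
    im=meas()
    print("cols 262..278"); 
    for r in range(272,296): print(r,im[r,262:279].astype(int))
    for P in((.515,-.16,.07),): print(proj("side",np.array(P)),[proj("side",np.array(P)+np.eye(3)[i]*.01)-proj("side",np.array(P)) for i in range(3)])
E
python3 meas.py
```

```text
cols 262..278
272 [ 93  85  42  40  65  64  58  50  49  49  53  57  72 102 156 170 169]
273 [119 118  91  83  74  71  70  69  68  66  67  69  77 108 162 174 173]
274 [167 165 163 149  97  75  72  71  70  69  70  76  92 132 167 171 173]
275 [172 170 171 166 136  97  78  71  69  70  76  97 131 162 166 169 172]
276 [171 169 171 172 165 139  96  73  71  71  89 134 164 168 167 168 171]
277 [172 172 173 175 176 161 114  72  69  71  94 147 169 172 171 171 171]
278 [174 175 176 177 175 167 130  77  69  71  94 146 168 174 175 174 172]
279 [175 176 177 175 173 164 131  77  69  71  94 146 171 176 176 173 170]
280 [175 176 175 173 171 164 130  77  69  70  93 146 170 173 169 167 168]
281 [173 173 173 171 170 162 129  77  69  71  93 143 162 162 153 154 160]
282 [170 171 172 171 168 158 128  77  69  70  91 136 146 149 156 155 155]
283 [169 166 171 167 160 149 131  87  73  75 100 142 156 158 160 168 181]
284 [161 148 158 149 148 154 148 119  95 101 131 155 157 156 157 163 176]
285 [155 156 157 157 157 157 155 144 131 135 150 154 155 154 154 159 168]
286 [157 158 158 156 155 147 136 121 120 130 145 152 154 154 153 155 162]
287 [155 154 154 152 146 120  90  81  79  86 116 145 153 154 154 157 168]
288 [154 154 152 150 133  90  66  62  63  66  90 134 155 158 159 160 164]
289 [152 153 152 151 133  82  49  39  39  51  86 139 157 159 159 158 158]
290 [152 154 156 156 144 101  55  52  47  60  98 146 156 156 156 155 154]
291 [156 157 158 158 155 138 101 102  95 106 129 150 154 154 154 154 155]
292 [157 157 156 156 154 148 136 142 144 148 151 154 154 153 151 147 143]
293 [154 153 152 147 137 124 104 133 141 151 150 144 143 138 132 117 102]
294 [152 152 151 137  89  77  74  81  98 131 129 108 101  89  79  73  68]
295 [150 149 141 125  78  70  68  69  72  78  76  70  68  66  60  52  46]
[269.6 289.3] [array([ 4.6, -0.1]), array([-0.1, -3.9]), array([-0.1, -2.7])]
```

{"fn": "arm_command", "kwargs": {
  "commands": [
    {"tx": -0.005,"ty": 0.008,"tz": 0.01,"twist": 0},
    {"tx": -0.005,"ty": 0.008,"tz": 0.025,"twist": 0},
    {"tx": -0.005,"ty": 0.008,"tz": 0.04,"twist": 0},
    {"tx": -0.005,"ty": 0.008,"tz": 0.055,"twist": 0},
    {"tx": -0.005,"ty": 0.008,"tz": 0.065,"twist": 0},
    {"tx": -0.005,"ty": 0.008,"tz": 0.065,"twist": 0},
    {"tx": -0.005,"ty": 0.008,"tz": 0.065,"twist": 0},
    {"tx": -0.005,"ty": 0.008,"tz": 0.065,"twist": 0}
  ],
  "claw": 0
}}

```text
t: 8.92
eef_pos: [0.513, -0.1594, 0.1269]
ee_rot: [-3.142, -0.0, -1.387]
force: [-0.2, -0.8, -1.1]
width: 0.0239
gripper_force: 25.0
```

```bash
python3 m.py .515 -.160 .140 -79; python3 meas.py | tail -21
```

```text
t 8.92 pos [ 0.513  -0.1594  0.1269] yaw -79.47 f [-0.2 -0.8 -1.1]
tx 0.0038 ty -0.0073 tz -0.0525 twist -0.0026
276 [ 82  49  37  61  58  46  41  40  40  45  55  69  97 141 150 162 168]
277 [101  74  55  63  70  66  62  60  60  65  70  76 104 153 169 172 172]
278 [150 135 112  87  75  72  70  69  68  70  74  85 127 169 176 175 173]
279 [175 172 163 130  97  80  72  70  70  75  86 108 154 175 177 173 171]
280 [176 175 174 165 141 103  74  69  70  84 118 143 169 174 169 167 168]
281 [173 175 173 172 161 126  77  70  71  91 138 163 165 162 154 155 160]
282 [171 172 173 171 161 125  75  69  70  81 121 155 150 151 157 156 154]
283 [170 167 172 167 154 115  73  69  70  85 126 156 158 159 160 169 182]
284 [162 149 159 149 140 116  74  69  70  85 128 156 158 158 157 163 177]
285 [156 156 158 156 149 118  74  69  69  83 121 152 155 154 155 160 169]
286 [158 159 157 157 151 125  75  70  70  81 118 151 154 154 155 156 164]
287 [155 155 155 154 145 115  73  69  69  77 109 145 154 154 155 158 169]
288 [154 154 153 150 134  90  66  63  62  65  89 135 156 159 160 160 165]
289 [153 153 153 151 134  80  50  44  44  51  87 138 158 159 159 159 160]
290 [153 154 156 154 136  81  47  50  46  59  98 147 157 157 157 156 155]
291 [157 158 157 149 115  73  62  79  76 104 130 151 154 154 155 154 155]
292 [158 157 152 128  84  71  70  74  97 144 152 154 155 153 152 148 144]
293 [155 153 138  87  71  71  71  81 113 149 150 145 143 138 133 117 103]
294 [151 151 136  81  71  70  73  92 132 136 128 108 102  89  78  73  68]
295 [137 135 121  78  70  70  70  79  96  81  76  71  68  65  60  53  48]
[269.6 289.3] [array([ 4.6, -0.1]), array([-0.1, -3.9]), array([-0.1, -2.7])]
```

{"fn": "arm_command", "kwargs": {
  "commands": [
    {"tx": 0,"ty": 0,"tz": 0.008,"twist": 0},
    {"tx": 0,"ty": 0,"tz": 0.015,"twist": 0},
    {"tx": 0,"ty": 0,"tz": 0.02,"twist": 0},
    {"tx": 0,"ty": 0,"tz": 0.025,"twist": 0},
    {"tx": 0,"ty": 0,"tz": 0.03,"twist": 0},
    {"tx": 0,"ty": 0,"tz": 0.033,"twist": 0},
    {"tx": 0,"ty": 0,"tz": 0.036,"twist": 0},
    {"tx": 0,"ty": 0,"tz": 0.036,"twist": 0}
  ],
  "claw": 0
}}

```text
t: 9.73
eef_pos: [0.5128, -0.1594, 0.1176]
ee_rot: [3.141, 0.0, -1.387]
force: [-0.1, -0.1, -0.9]
width: 0.0234
gripper_force: 25.0
```

```bash
python3 m.py .515 -.160 .140 -79; python3 meas.py | tail -17
```

```text
t 9.73 pos [ 0.5128 -0.1594  0.1176] yaw -79.48 f [-0.1 -0.1 -0.9]
tx 0.0040 ty -0.0083 tz -0.0896 twist -0.0027
280 [114  91  82  72  72  69  68  67  67  69  71  78 112 167 170 167 169]
281 [162 149 152 110  82  73  71  70  70  72  77  91 124 160 154 155 161]
282 [170 170 168 147 109  81  72  70  71  76  96 125 143 150 159 157 155]
283 [170 167 172 164 147 102  72  70  71  86 126 154 158 159 161 170 182]
284 [163 149 160 150 142 118  74  70  71  90 137 157 158 158 158 164 177]
285 [157 158 158 157 151 122  75  70  71  90 136 154 155 156 156 160 170]
286 [158 158 159 157 150 118  75  69  70  88 130 152 155 154 155 156 164]
287 [156 156 155 154 144 106  72  70  69  77 111 146 154 155 156 158 168]
288 [155 154 154 151 134  86  69  70  68  69  91 135 156 159 160 161 166]
289 [153 154 153 151 132  78  68  70  69  67  89 140 159 161 160 160 160]
290 [153 155 157 155 138  75  66  74  73  76 102 147 157 158 157 156 155]
291 [158 158 158 153 130  75  67  83  86 107 130 152 155 155 155 156 155]
292 [156 153 142 129  87  72  70  74  99 145 152 155 155 155 153 149 144]
293 [139 125  88  79  72  70  72  80 114 149 151 144 144 140 133 118 103]
294 [ 89  78  71  71  70  70  72  90 128 136 129 108 102  90  79  73  69]
295 [76 70 70 71 70 69 70 72 79 79 77 71 69 65 59 53 47]
[269.6 289.3] [array([ 4.6, -0.1]), array([-0.1, -3.9]), array([-0.1, -2.7])]
```

{"fn": "arm_command", "kwargs": {
  "commands": [
    {"tx": 0,"ty": -0.001,"tz": 0.008,"twist": 0},
    {"tx": 0,"ty": -0.001,"tz": 0.016,"twist": 0},
    {"tx": 0,"ty": -0.001,"tz": 0.024,"twist": 0},
    {"tx": 0,"ty": -0.001,"tz": 0.032,"twist": 0},
    {"tx": 0,"ty": -0.001,"tz": 0.04,"twist": 0},
    {"tx": 0,"ty": -0.001,"tz": 0.048,"twist": 0},
    {"tx": 0,"ty": -0.001,"tz": 0.056,"twist": 0},
    {"tx": 0,"ty": -0.001,"tz": 0.06,"twist": 0}
  ],
  "claw": 0
}}

```text
t: 10.55
eef_pos: [0.513, -0.1593, 0.1025]
ee_rot: [3.141, 0.0, -1.387]
force: [-0.3, -0.2, -1.4]
width: 0.0235
gripper_force: 25.0
```

{"fn": "arm_command", "kwargs": {
  "commands": [
    {"tx": 0,"ty": 0,"tz": 0.015,"twist": 0},
    {"tx": 0,"ty": 0,"tz": 0.03,"twist": 0},
    {"tx": 0,"ty": 0,"tz": 0.045,"twist": 0},
    {"tx": 0,"ty": 0,"tz": 0.055,"twist": 0},
    {"tx": 0,"ty": 0,"tz": 0.065,"twist": 0},
    {"tx": 0,"ty": 0,"tz": 0.072,"twist": 0},
    {"tx": 0,"ty": 0,"tz": 0.076,"twist": 0},
    {"tx": 0,"ty": 0,"tz": 0.076,"twist": 0}
  ],
  "claw": 0
}}

```text
t: 11.22
eef_pos: [0.513, -0.1593, 0.0836]
ee_rot: [3.141, 0.0, -1.387]
force: [0.0, 0.4, -1.4]
width: 0.0232
gripper_force: 25.0
```

```bash
python3 m.py .515 -.160 .140 -79; python3 -c "
from h import *
save('side','s5',(235,240,335,315),8)"
```

```text
t 11.22 pos [ 0.513  -0.1593  0.0836] yaw -79.48 f [ 0.   0.4 -1.4]
tx 0.0041 ty -0.0073 tz -0.2258 twist -0.0026
```

View pics/s5.png

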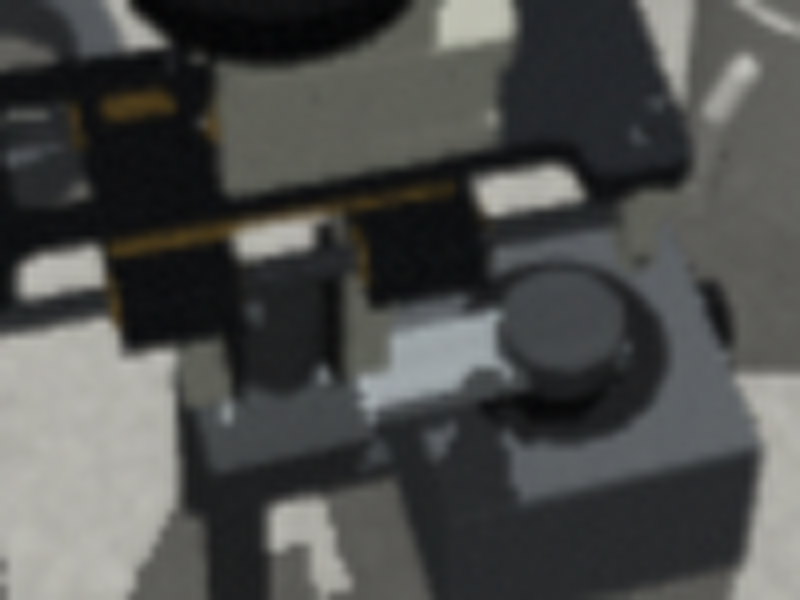

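The collar sits just above the lever with the shaft in the holes (side 270,288). I'll press the last millimetres gently.

{"fn": "arm_command", "kwargs": {
  "commands": [
    {"tx": 0,"ty": 0,"tz": 0.002,"twist": 0},
    {"tx": 0,"ty": 0,"tz": 0.004,"twist": 0},
    {"tx": 0,"ty": 0,"tz": 0.006,"twist": 0},
    {"tx": 0,"ty": 0,"tz": 0.008,"twist": 0},
    {"tx": 0,"ty": 0,"tz": 0.009,"twist": 0},
    {"tx": 0,"ty": 0,"tz": 0.01,"twist": 0},
    {"tx": 0,"ty": 0,"tz": 0.01,"twist": 0},
    {"tx": 0,"ty": 0,"tz": 0.01,"twist": 0}
  ],
  "claw": 0
}}

```text
t: 11.93
eef_pos: [0.5132, -0.1593, 0.0814]
ee_rot: [-3.142, -0.0, -1.387]
force: [-0.6, 0.7, 0.8]
width: 0.0234
gripper_force: 25.0
```

Contact has just begun at the expected height. Press 0.75 mm further, then release.

{"fn": "arm_command", "kwargs": {
  "commands": [
    {"tx": 0,"ty": 0,"tz": 0.001,"twist": 0},
    {"tx": 0,"ty": 0,"tz": 0.002,"twist": 0},
    {"tx": 0,"ty": 0,"tz": 0.003,"twist": 0},
    {"tx": 0,"ty": 0,"tz": 0.003,"twist": 0},
    {"tx": 0,"ty": 0,"tz": 0.003,"twist": 0},
    {"tx": 0,"ty": 0,"tz": 0.003,"twist": 0},
    {"tx": 0,"ty": 0,"tz": 0.003,"twist": 0},
    {"tx": 0,"ty": 0,"tz": 0.003,"twist": 0}
  ],
  "claw": 0
}}

```text
t: 12.6
eef_pos: [0.5132, -0.1594, 0.0813]
ee_rot: [-3.141, -0.0, -1.387]
force: [-3.1, 0.6, 7.0]
width: 0.0234
gripper_force: 25.0
```

{"fn": "arm_command", "kwargs": {
  "commands": [
    {"tx": 0,"ty": 0,"tz": 0,"twist": 0},
    {"tx": 0,"ty": 0,"tz": 0,"twist": 0},
    {"tx": 0,"ty": 0,"tz": 0,"twist": 0},
    {"tx": 0,"ty": 0,"tz": 0,"twist": 0},
    {"tx": 0,"ty": 0,"tz": 0,"twist": 0},
    {"tx": 0,"ty": 0,"tz": 0,"twist": 0},
    {"tx": 0,"ty": 0,"tz": 0,"twist": 0},
    {"tx": 0,"ty": 0,"tz": 0,"twist": 0}
  ],
  "claw": 0.55
}}

```text
t: 13.27
eef_pos: [0.5131, -0.1593, 0.0805]
ee_rot: [3.142, 0.0, -1.387]
force: [-0.2, -0.7, 0.4]
width: 0.0483
gripper_force: 0.0
```

{"fn": "arm_command", "kwargs": {
  "commands": [
    {"tx": 0,"ty": 0,"tz": -0.05,"twist": 0},
    {"tx": 0,"ty": 0,"tz": -0.12,"twist": 0},
    {"tx": 0,"ty": 0,"tz": -0.2,"twist": 0},
    {"tx": 0,"ty": 0,"tz": -0.3,"twist": 0},
    {"tx": 0,"ty": 0,"tz": -0.4,"twist": 0},
    {"tx": 0,"ty": 0,"tz": -0.5,"twist": 0},
    {"tx": 0,"ty": 0,"tz": -0.5,"twist": 0},
    {"tx": 0,"ty": 0,"tz": -0.5,"twist": 0}
  ],
  "claw": 0.55
}}

```text
t: 13.93
eef_pos: [0.514, -0.1593, 0.2071]
ee_rot: [-3.138, -0.0, -1.387]
force: [-0.2, 1.6, -0.6]
width: 0.0483
gripper_force: 0.0
```

```bash
python3 m.py .499 .195 .2 -79.5; python3 -c "
from h import *
a=cv2.imread('pics/s5.png')
save('side','t',(235,240,335,315),4); save('side','t2',(225,125,375,237),4)
t=cv2.imread('pics/t.png');u=cv2.resize(cv2.imread('pics/t2.png'),(400,300))
cv2.imwrite('pics/s6.png',np.hstack([t,u]))"
```

```text
t 13.93 pos [ 0.514  -0.1593  0.2071] yaw -79.47 f [-0.2  1.6 -0.6]
tx -1.4043 ty -0.1999 tz 0.0285 twist 0.0001
```

View pics/s6.png

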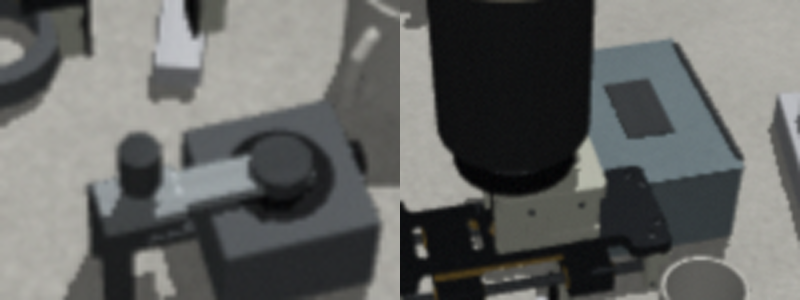

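The pin is home, with its collar on the lever at side (270,284), and the lever hasn't turned. On to the cover.

{"fn": "arm_command", "kwargs": {
  "commands": [
    {"tx": -0.1,"ty": 0,"tz": 0,"twist": 0},
    {"tx": -0.25,"ty": -0.05,"tz": 0,"twist": 0},
    {"tx": -0.4,"ty": -0.1,"tz": 0,"twist": 0},
    {"tx": -0.55,"ty": -0.15,"tz": 0,"twist": 0},
    {"tx": -0.7,"ty": -0.2,"tz": 0,"twist": 0},
    {"tx": -0.85,"ty": -0.2,"tz": 0,"twist": 0},
    {"tx": -1,"ty": -0.2,"tz": 0,"twist": 0},
    {"tx": -1,"ty": -0.2,"tz": 0,"twist": 0}
  ],
  "claw": 0.29
}}

```text
t: 14.7
eef_pos: [0.5155, 0.1003, 0.2042]
ee_rot: [3.14, 0.0, -1.383]
force: [-0.1, 0.0, -0.6]
width: 0.025
gripper_force: 0.0
```

{"fn": "arm_command", "kwargs": {
  "commands": [
    {"tx": -0.1,"ty": 0,"tz": 0,"twist": 0},
    {"tx": -0.2,"ty": 0,"tz": 0,"twist": 0},
    {"tx": -0.3,"ty": 0,"tz": 0,"twist": 0},
    {"tx": -0.37,"ty": 0,"tz": 0,"twist": 0},
    {"tx": -0.4,"ty": 0,"tz": 0,"twist": 0},
    {"tx": -0.4,"ty": 0,"tz": 0,"twist": 0},
    {"tx": -0.4,"ty": 0,"tz": 0,"twist": 0},
    {"tx": -0.4,"ty": 0,"tz": 0,"twist": 0}
  ],
  "claw": 0.29
}}

```text
t: 15.37
eef_pos: [0.4982, 0.1931, 0.205]
ee_rot: [3.141, -0.001, -1.387]
force: [-0.7, -0.6, 0.2]
width: 0.0255
gripper_force: 0.0
```

```bash
python3 m.py .500 .197 .12 -79; python3 -c "
from h import *
save('side','s7',(225,125,345,215),6.5)
p=np.array(get_state()['eef_pos']);print(proj('side',p),proj('side',[*p[:2],.097]))"
```

```text
t 15.37 pos [0.4982 0.1931 0.205 ] yaw -79.49 f [-0.7 -0.6  0.2]
tx -0.0141 ty -0.0099 tz 0.3401 twist -0.0027
[259.51816352 142.12649503] [260.66970238 175.03880158]
```

View pics/s7.png

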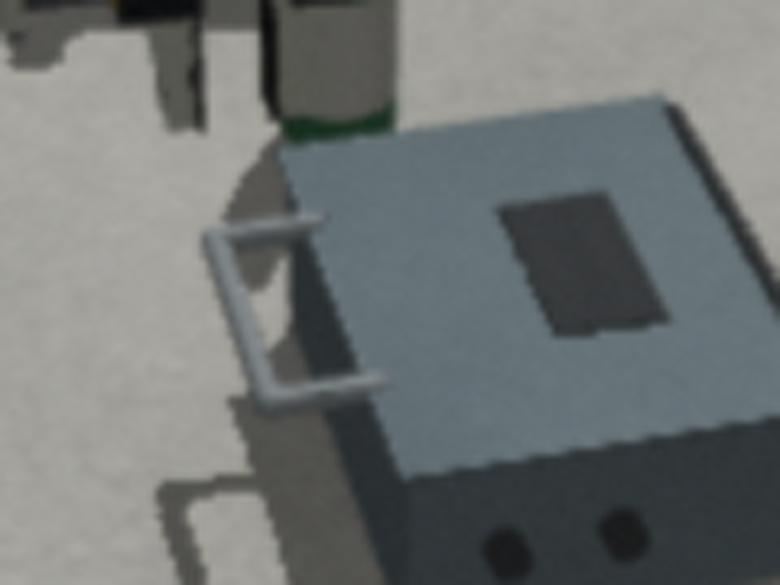

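Bar middle is at side (261.4,173.5) and the fingers' gap projects onto it within about 1 mm, allowing for the camera bias seen at the pin. Descending.

{"fn": "arm_command", "kwargs": {
  "commands": [
    {"tx": -0.016,"ty": -0.002,"tz": 0.08,"twist": -0.003},
    {"tx": -0.016,"ty": -0.002,"tz": 0.16,"twist": -0.003},
    {"tx": -0.016,"ty": -0.002,"tz": 0.24,"twist": -0.003},
    {"tx": -0.016,"ty": -0.002,"tz": 0.3,"twist": -0.003},
    {"tx": -0.016,"ty": -0.002,"tz": 0.34,"twist": -0.003},
    {"tx": -0.016,"ty": -0.002,"tz": 0.35,"twist": -0.003},
    {"tx": -0.016,"ty": -0.002,"tz": 0.36,"twist": -0.003},
    {"tx": -0.016,"ty": -0.002,"tz": 0.36,"twist": -0.003}
  ],
  "claw": 0.29
}}

```text
t: 16.08
eef_pos: [0.4985, 0.1978, 0.1159]
ee_rot: [-3.141, 0.0, -1.378]
force: [-0.6, 0.6, -0.2]
width: 0.0252
gripper_force: 0.0
```

```bash
python3 m.py .500 .197 .08 -79; python3 -c "
from h import *
save('side','s8',(225,125,345,215),6.5)
p=np.array(get_state()['eef_pos']);print(proj('side',p),proj('side',[*p[:2],.097]))"
```

```text
t 16.08 pos [0.4985 0.1978 0.1159] yaw -78.95 f [-0.6  0.6 -0.2]
tx 0.0044 ty -0.0052 tz 0.1435 twist 0.0003
[260.56297788 168.34128165] [260.75439505 173.85612123]
```

View pics/s8.png

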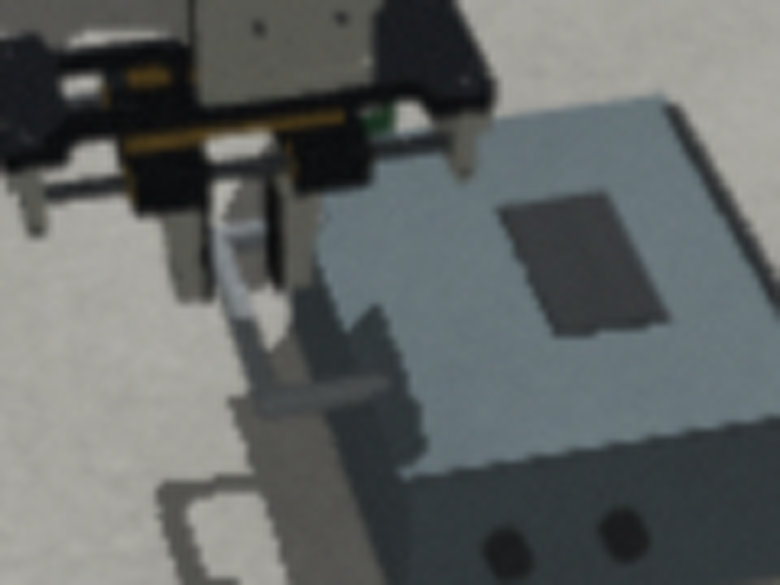

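The bar (mid 261.4,173.5) lies centred in the gap, and the inner finger clears the cover edge by about 10 mm. Going down slowly and closing.

{"fn": "arm_command", "kwargs": {
  "commands": [
    {"tx": 0,"ty": 0.001,"tz": 0.02,"twist": 0},
    {"tx": 0,"ty": 0.001,"tz": 0.04,"twist": 0},
    {"tx": 0,"ty": 0.001,"tz": 0.06,"twist": 0},
    {"tx": 0,"ty": 0.001,"tz": 0.08,"twist": 0},
    {"tx": 0,"ty": 0.001,"tz": 0.1,"twist": 0},
    {"tx": 0,"ty": 0.001,"tz": 0.12,"twist": 0},
    {"tx": 0,"ty": 0.001,"tz": 0.14,"twist": 0},
    {"tx": 0,"ty": 0.001,"tz": 0.148,"twist": 0}
  ],
  "claw": 0.29
}}

```text
t: 16.8
eef_pos: [0.4975, 0.1976, 0.0775]
ee_rot: [3.14, -0.001, -1.378]
force: [-0.9, -0.2, -0.8]
width: 0.0256
gripper_force: 0.0
```

{"fn": "arm_command", "kwargs": {
  "commands": [
    {"tx": 0,"ty": 0,"tz": 0,"twist": 0},
    {"tx": 0,"ty": 0,"tz": 0,"twist": 0},
    {"tx": 0,"ty": 0,"tz": 0,"twist": 0},
    {"tx": 0,"ty": 0,"tz": 0,"twist": 0},
    {"tx": 0,"ty": 0,"tz": 0,"twist": 0},
    {"tx": 0,"ty": 0,"tz": 0,"twist": 0},
    {"tx": 0,"ty": 0,"tz": 0,"twist": 0},
    {"tx": 0,"ty": 0,"tz": 0,"twist": 0}
  ],
  "claw": 0,
  "grip_force": 20
}}

```text
t: 17.47
eef_pos: [0.4982, 0.198, 0.0787]
ee_rot: [-3.141, 0.0, -1.378]
force: [3.5, -0.0, -2.7]
width: 0.0111
gripper_force: 20.0
```

{"fn": "arm_command", "kwargs": {
  "commands": [
    {"tx": 0,"ty": -0.0005,"tz": -0.031,"twist": 0},
    {"tx": 0,"ty": -0.002,"tz": -0.063,"twist": 0},
    {"tx": 0,"ty": -0.005,"tz": -0.094,"twist": 0},
    {"tx": 0,"ty": -0.009,"tz": -0.125,"twist": 0},
    {"tx": 0,"ty": -0.014,"tz": -0.156,"twist": 0},
    {"tx": 0,"ty": -0.02,"tz": -0.187,"twist": 0},
    {"tx": 0,"ty": -0.027,"tz": -0.218,"twist": 0},
    {"tx": 0,"ty": -0.031,"tz": -0.233,"twist": 0}
  ],
  "claw": 0
}}

```text
t: 18.13
eef_pos: [0.5065, 0.1997, 0.1377]
ee_rot: [-3.14, 0.0, -1.378]
force: [7.6, 0.6, -7.6]
width: 0.0116
gripper_force: 20.0
```

```bash
python3 m.py .500 .197 .08 -79; python3 -c "
import numpy as np
for a in(15,30,45):
  print([(round(-.9*(np.cos(np.radians(a))-np.cos(np.radians(t))),3),round(-.9*(np.sin(np.radians(t))-np.sin(np.radians(a))),3)) for t in np.r_[a+2:a+16:2,a+15]])"
```

```text
t 18.13 pos [0.5065 0.1997 0.1377] yaw -78.93 f [ 7.6  0.6 -7.6]
tx 0.0057 ty 0.0276 tz 0.2309 twist 0.0004
[(np.float64(-0.009), np.float64(-0.03)), (np.float64(-0.018), np.float64(-0.06)), (np.float64(-0.029), np.float64(-0.09)), (np.float64(-0.041), np.float64(-0.119)), (np.float64(-0.054), np.float64(-0.147)), (np.float64(-0.067), np.float64(-0.176)), (np.float64(-0.082), np.float64(-0.203)), (np.float64(-0.09), np.float64(-0.217))]
[(np.float64(-0.016), np.float64(-0.027)), (np.float64(-0.033), np.float64(-0.053)), (np.float64(-0.051), np.float64(-0.079)), (np.float64(-0.07), np.float64(-0.104)), (np.float64(-0.09), np.float64(-0.129)), (np.float64(-0.111), np.float64(-0.152)), (np.float64(-0.132), np.float64(-0.175)), (np.float64(-0.143), np.float64(-0.186))]
[(np.float64(-0.023), np.float64(-0.022)), (np.float64(-0.046), np.float64(-0.043)), (np.float64(-0.07), np.float64(-0.063)), (np.float64(-0.095), np.float64(-0.082)), (np.float64(-0.12), np.float64(-0.101)), (np.float64(-0.146), np.float64(-0.118)), (np.float64(-0.173), np.float64(-0.135)), (np.float64(-0.186), np.float64(-0.143))]
```

{"fn": "arm_command", "kwargs": {
  "commands": [
    {"tx": 0,"ty": -0.011,"tz": -0.03,"twist": 0},
    {"tx": 0,"ty": -0.022,"tz": -0.06,"twist": 0},
    {"tx": 0,"ty": -0.034,"tz": -0.09,"twist": 0},
    {"tx": 0,"ty": -0.046,"tz": -0.119,"twist": 0},
    {"tx": 0,"ty": -0.059,"tz": -0.147,"twist": 0},
    {"tx": 0,"ty": -0.072,"tz": -0.176,"twist": 0},
    {"tx": 0,"ty": -0.087,"tz": -0.203,"twist": 0},
    {"tx": 0,"ty": -0.095,"tz": -0.217,"twist": 0}
  ],
  "claw": 0
}}

```text
t: 18.8
eef_pos: [0.5286, 0.2042, 0.192]
ee_rot: [3.141, 0.0, -1.378]
force: [-4.0, 3.5, -3.1]
width: 0.0111
gripper_force: 20.0
```

{"fn": "arm_command", "kwargs": {
  "commands": [
    {"tx": -0.001,"ty": -0.015,"tz": -0.027,"twist": 0},
    {"tx": -0.001,"ty": -0.031,"tz": -0.053,"twist": 0},
    {"tx": -0.002,"ty": -0.049,"tz": -0.079,"twist": 0},
    {"tx": -0.002,"ty": -0.068,"tz": -0.104,"twist": 0},
    {"tx": -0.002,"ty": -0.088,"tz": -0.129,"twist": 0},
    {"tx": -0.002,"ty": -0.109,"tz": -0.152,"twist": 0},
    {"tx": -0.002,"ty": -0.13,"tz": -0.175,"twist": 0},
    {"tx": -0.002,"ty": -0.141,"tz": -0.186,"twist": 0}
  ],
  "claw": 0
}}

```text
t: 19.47
eef_pos: [0.5633, 0.2115, 0.2391]
ee_rot: [3.141, 0.001, -1.377]
force: [-7.5, 5.6, 1.2]
width: 0.0112
gripper_force: 19.9
```

{"fn": "arm_command", "kwargs": {
  "commands": [
    {"tx": 0,"ty": -0.023,"tz": -0.022,"twist": 0},
    {"tx": 0,"ty": -0.046,"tz": -0.043,"twist": 0},
    {"tx": 0,"ty": -0.07,"tz": -0.063,"twist": 0},
    {"tx": 0,"ty": -0.095,"tz": -0.082,"twist": 0},
    {"tx": 0,"ty": -0.12,"tz": -0.101,"twist": 0},
    {"tx": 0,"ty": -0.146,"tz": -0.118,"twist": 0},
    {"tx": 0,"ty": -0.173,"tz": -0.135,"twist": 0},
    {"tx": 0,"ty": -0.186,"tz": -0.143,"twist": 0}
  ],
  "claw": 0
}}

```text
t: 20.13
eef_pos: [0.6096, 0.2209, 0.2759]
ee_rot: [-3.14, 0.001, -1.377]
force: [-7.3, 5.9, 6.6]
width: 0.0111
gripper_force: 20.0
```

```bash
python3 m.py .500 .197 .08 -79; python3 -c "
from h import *
save('side','s9',(195,85,345,198),5)
p=np.array(get_state()['eef_pos']);d=p-[.4982,.198,.0787];f=np.hypot(*d[:2]);print(f,d[2],np.degrees(np.arctan2(d[2],.225-f)),np.hypot(.225-f,d[2]))"
```

```text
t 20.13 pos [0.6096 0.2209 0.2759] yaw -78.89 f [-7.3  5.9  6.6]
tx 0.0093 ty 0.4486 tz 0.7836 twist 0.0006
0.11415139412986683 0.19737674444955716 60.681030464078354 0.2263735688477299
```

View pics/s9.png

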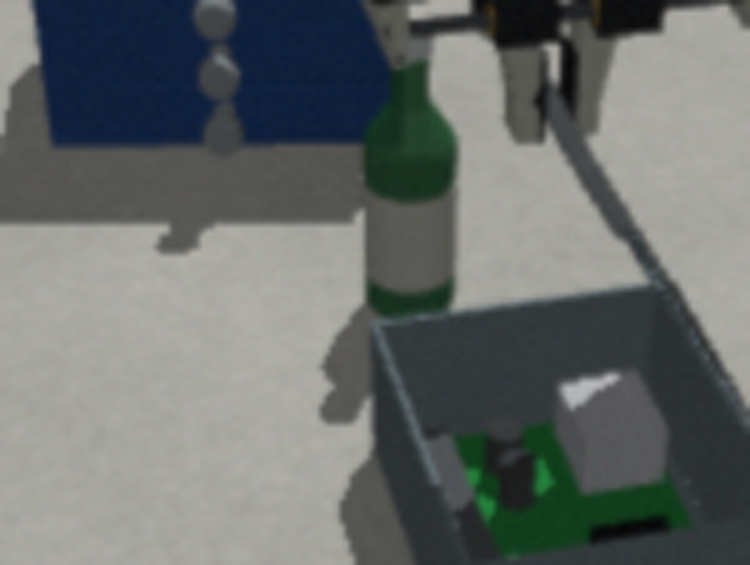

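The fingers hold the bar at side (304,104) and the case stands open. The chord gives about 60.8°, so one small trim will ease the angle and the side load.

{"fn": "arm_command", "kwargs": {
  "commands": [
    {"tx": -0.001,"ty": 0.002,"tz": 0,"twist": 0},
    {"tx": -0.002,"ty": 0.004,"tz": 0.001,"twist": 0},
    {"tx": -0.002,"ty": 0.006,"tz": 0.002,"twist": 0},
    {"tx": -0.002,"ty": 0.007,"tz": 0.002,"twist": 0},
    {"tx": -0.002,"ty": 0.007,"tz": 0.002,"twist": 0},
    {"tx": -0.002,"ty": 0.007,"tz": 0.002,"twist": 0},
    {"tx": -0.002,"ty": 0.007,"tz": 0.002,"twist": 0},
    {"tx": -0.002,"ty": 0.007,"tz": 0.002,"twist": 0}
  ],
  "claw": 0,
  "grip_force": 25
}}

```text
t: 20.85
eef_pos: [0.6073, 0.2204, 0.2745]
ee_rot: [-3.141, 0.0, -1.377]
force: [-4.9, 2.8, 2.5]
width: 0.0111
gripper_force: 25.0
```

```bash
python3 -c "
from h import *
s=get_state();p=np.array(s['eef_pos']);d=p-[.4982,.198,.0787];f=np.hypot(*d[:2]);print(s['t'],p,s['force'],s['width'],2*np.degrees(np.arcsin(np.hypot(f,d[2])/.45)),np.degrees(np.arctan2(d[2],.225-f)))
# cover-angle check: bar at side picture + knob still home
im=grab_frame('side').astype(float).mean(2)
print(im[276:290:2,262:279].astype(int))"
```

```text
20.85 [0.60727819 0.22040398 0.27451051] [-4.9461882   2.84892226  2.47962457] 0.011096608718226177 60.07625593251178 59.86992294068033
[[ 85  80  68  61  63  64  64  65  65  67  69  71  71  72  82  92 126]
 [ 86  82  63  60  61  64  65  65  66  68  70  71  66  71  96 129 163]
 [ 87  79  54  42  53  58  61  64  66  66  61  51  42  66 120 158 161]
 [ 85  78  55  31  30  31  35  35  33  33  30  29  40  88 147 151 149]
 [ 77  65  58  33  28  29  30  31  29  30  29  30  40  89 145 158 169]
 [ 69  66  57  41  28  29  28  29  30  28  28  33  63 114 146 150 157]
 [ 68  69  65  62  43  34  34  32  31  31  39  73 129 152 154 155 159]]
```

60° held, forces small, knob still in place. Handing in.

```bash
python3 -c "
from station import job_done
print(job_done())"
```

```text
the job is handed in; nothing more can be done
None
```

The lock pin is fully home through the lever and lug, put in while the case was shut; the gripper is holding the cover open at about 60° (estimated from arm positions), and the job was handed in at about 21 s.

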